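Set a heat-sink blank against the flip stop of a drill jig

TASK

Get the finned heat-sink blank ready for drilling: first fold the red stop flag of the drill jig fully down across the channel, while the blank is still well short of it. Then push the blank along the channel, in under the drill plate, until its front end butts against the flag; leave the flag down and the spool, tin and jar round the jig where they stand.

Things in the scene. Friction and masses are not known exactly. Their poses are not given: they have to be found in the camera images.
- jig: Fixed drill jig on the bench. Origin: on its underside, mid-channel; x runs along the channel towards the stop, y to the flag's hinge side, z up. Dark base plate, x = -150 to 140, y = +-55 mm, 8 mm thick (channel floor at z = 8 mm). Channel along x, 54 mm wide, centred on y = 0, between two low rails (6 mm wide, tops at z = 15 mm, x = -145 to 95 mm).
- plate_edge (a point): Middle of the near lower edge of the drill plate (jig x = 25, y = 0, z = 84 mm). The aluminium plate spans the channel to x = 80, y = +-55, top z = 92, brass bushings to 95 mm, on four posts 12 mm thick (x = 33, 72, y = +-44). The blank's rear ends up 20 mm beyond this edge: upright fingers cannot push it home; tilt the tool 25 to 45 degrees, tips forward under the plate.
- stop_flag (a joint): Angle of the red stop flag about its hinge, rad: 0 = fully down, lying level across the channel (hard stop); 1.57 = standing upright; 1.9 = leaning back away from the channel (hard stop). It starts near upright. A stiff friction hinge: it stays where it is left; turning it down takes about 1 to 2 N at 60 mm from the hinge.
- flag_hinge (a point): Centre of the flag's hinge axis, fixed on the jig at x = 117, y = 43, z = 30 mm of the jig's frame; the axis runs along the jig's x. The steel hinge ears beside it (x = 96.5 to 103.5 and 130.5 to 137.5 mm, y = 35 to 51 mm) rise to z = 40 mm.
- flag_tip (a point): Middle of the free end of the red flag, 88 mm from the hinge axis. The flag is a bar 24 mm wide (along the jig's x) and 12 mm thick; down, it points to the jig's -y and its top is at z = 36 mm.
- stop_face (a point): Fixed point on the jig (x = 105, y = 0, z = 30 mm), axes as the jig's: the middle of the face that the flag offers the blank when it is down. Beside the jig (to its world -y side) a tall black box, the rework station, fills about x = 0.25 to 0.56, y = -0.14 to 0.07 m of the bench up to 0.17 m with its handle: pass well over it.
- blank: Aluminium heat-sink blank with six fins along its length, 60 mm long (its x), 50 mm wide, 32 mm high, 0.1 to 0.2 kg, loose in the channel short of the drill plate. Origin: centre of its underside; its x points along the channel towards the stop.
- blank_center (a point): Centre of the blank, half-way up (16 mm above its underside).
- blank_front (a point): Middle of the blank's front end face (the end towards the stop), 30 mm ahead of its centre, 22 mm above its underside.
- solder_spool: Bystander: grey solder spool standing upright on its flange, 60 mm across, 34 mm high. Origin: centre of its underside.
- tin_steel: Bystander: round steel tin, 68 mm across, 46 mm high. Origin: centre of its underside.
- paste_jar: Bystander: small white jar with a green lid, 41 mm across, 34 mm high. Origin: centre of its underside.

How it is judged:
By the outcome, as a careful person would: the job done as asked, in the order asked, and still so for the second after the job is handed in, with the robot touching nothing.
It also fails if it takes over 51 s, if anything falls off the work surface, if the arm or the gripper's body presses on something with over 40 N, if the wrist force passes 120 N, or if a joint passes its speed limit or range.

ROBOT

A 6-joint arm with a two-finger parallel gripper is mounted at the origin on a cart in front of the work surface, level with it; the furniture and walls round the work are solid. World frame = base frame: x ahead of the robot, y to its left, z up, the work surface at z = 0. Lengths are in m, angles in degrees, forces in N, time in s.
With the tool pointing down it reaches from about 0.375 to 0.9 m from the base axis. Payload 3.1 kg.
Tool frame: the origin (TCP) lies on the centre line of the jaws, within the pads' length; the fingertips stand 25 mm ahead of it and the grasp point (between the pads) lies 6 mm ahead of it; z points along the fingers, y is the line along which they close (so a half turn about z gives the same grasp; the last joint's range is limited). The gripper opens to 87 mm and grips with 3 to 60 N. Pads are 19 mm wide; open, the fingers measure 117 mm over their backs; the gripper's body (75 mm by 190 mm) begins 51 mm behind the grasp point.
Start: joints at [-79.383, 30.224, 82.088, -0, 67.689, -10.227], TCP at [0.222, -0.584, 0.213] pointing down, gripper open.
Joint ranges: [-176.69, 176.69], [-43.24, 126.21], [12.49, 139.97], [-82, 262], [0, 151.66], [-163.58, 163.58]. Speed limits (degrees/s): [159.86, 159.86, 180, 180, 180, 180].

INTERFACE

Orientations are given as a 3x3 rotation matrix whose columns are the frame's x, y, z axes.
In Python, from rig import read_state, capture, camera_params, hand_in gives the robot as it stands.
- The arm moves only by the tool apply_moves, never from a script. Its argument "rows" is a list of rows, each an object of numbers: "x", "y", "z": the shift along the tool's x, y, z in mm; "rx", "ry", "rz": the turn, a rotation vector about the tool's x, y, z in units of 6 degrees (1.0 is 6 degrees); "claw": the closure in counts, from 0 (fully open) to 255 (shut). A call has 1 to 10 rows; each row is the pose to reach, as a shift and turn from the pose commanded when the call began, along the tool's axes at that moment; what a row does not reach only later rows make up. A row lasts 1/8 s, in which the tool goes at most 62.5 mm and 10.7 degrees, less where a joint would pass 70% of its speed; a pose out of reach is approached as far as the arm can. A call with a gripper value outside its range is refused whole. The fingers move at their own pace and stop on an object; the grip force is fixed at half the most. Time passes only in rows, so rows that repeat a pose let the fingers close. It gives the time, the measured TCP pose, the force, the opening and the grip force at its end, in the units of the state.
- read_state(): the state, without advancing time (a new reading comes with each control period).
- capture(name): name is "side" or "top"; returns (picture, depth): 384x512x3 uint8, red, green, blue; 384x512 float32, m along the optical axis (not along the pixel's ray), 0 where there is no reading.
- camera_params(name): a dict with "fx", "fy", "cx", "cy" (pixels), "xyz" and "orientation" of the camera in the world. Camera axes: x right, y up, looking along -z (the intrinsics and any distortion apply to the point x, -y, -z); pixel columns grow to the right and rows downward; lengths in m; the calibration is good to about 2 mm. A picture is of the moment at which its call begins. camera_params takes no time and is no camera call.
- hand_in(): hands the job in; it is judged then, once.
The state is a dict: "time_s": time; "joint_positions": joint angles; "qvel": joint speeds; "tau": joint torques, N m; "position": TCP position; "tcp_rot": TCP orientation; "force": force on the tool from outside, world axes, zero at the start; "moment": the same for the moment, N m; "opening": opening from 0.0 (shut) to 1.0 (fully open); "grasp_force": force on a finger pad.
Only numpy, scipy, OpenCV 4.12 (cv2) and the standard library are available. Lean on these libraries where they do the work, as an engineer would, in place of code of your own. Each camera call takes 0.05 s, during which the arm holds its last target. There are 200 camera calls.

## Working session

There is one attempt and no reset: what is moved stays moved. The work goes in short steps, Python scripts to look and compute and a tool call to move; the robot and the scene stay as the last step left them, time stands still between calls to the robot, and variables do not carry over. Pictures are saved under pics/ and viewed, at most 10 in all, crops included, and the job is handed in when it is done.

Besides the shell and the picture viewer there is one more tool, called after "Request:" in YAML: its name, and indented under it one key for each argument. apply_moves: Moves the arm, as the interface text tells. Its arguments: {"type":"object","properties":{"rows":{"type":"array"}},"required":["rows"]}

```bash
mkdir -p pics; ls; python3 - <<'E'
from rig import *
import cv2,numpy as np
for n in("side","top"):
    p,d=capture(n); cv2.imwrite(f"pics/{n}0.png",p[...,::-1]); np.save(f"{n}0.npy",d)
    c=camera_params(n);print(n,c)
s=read_state();print(s["time_s"],s["position"],s["tcp_rot"],s["force"])
E
```

```text
pics
side {'fx': 360.8238794948816, 'fy': 360.8238794948816, 'cx': 255.5879244169065, 'cy': 189.0610825059008, 'xyz': array([0.22697768, 0.88455318, 0.61319607]), 'orientation': array([[-0.88867066,  0.27728697, -0.36520732],
       [-0.45813098, -0.57077953,  0.68141524],
       [-0.01950529,  0.77286652,  0.63426878]])}
top {'fx': 414.84457990548583, 'fy': 414.84457990548583, 'cx': 251.58435393871451, 'cy': 185.46313513690586, 'xyz': array([0.43312632, 0.29697697, 0.91877259]), 'orientation': array([[-0.01723552,  0.99057909, -0.13585291],
       [-0.99972198, -0.01926005, -0.01360204],
       [-0.01609043,  0.1355807 ,  0.99063564]])}
0.1 [ 0.22227157 -0.58343237  0.21177567] [[ 9.34550198e-01  3.55831122e-01 -3.73558709e-04]
 [ 3.55831172e-01 -9.34548347e-01  1.88785667e-03]
 [ 3.22649484e-04 -1.89722066e-03 -9.99998148e-01]] [ 0.04490149 -0.31514693 -0.06101223]
```

View pics/top0.png

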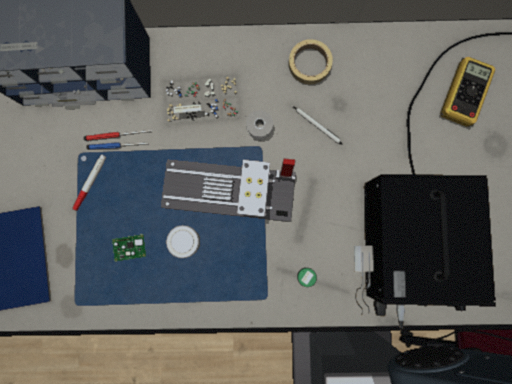

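View pics/side0.png

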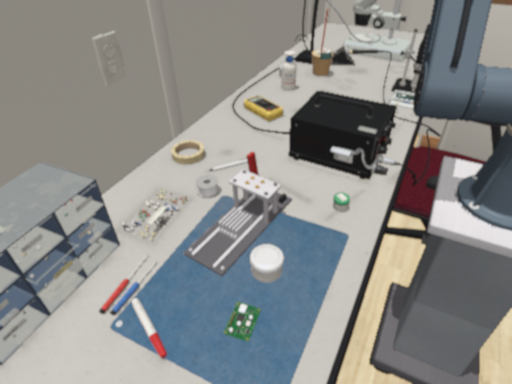

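Top view: jig channel runs left to right (col 165→295, rows ~160–220), i.e. towards world -y; flag stands upright at (288,167), blank at (217,188), spool (261,128), tin (182,241), jar (307,277). The side view agrees.

```bash
cat >h.py <<'E'
import numpy as np,cv2
from rig import *
def cloud(n,d):
    c=camera_params(n);v,u=np.mgrid[:384,:512]
    P=np.stack([(u-c["cx"])/c["fx"]*d,-(v-c["cy"])/c["fy"]*d,-d],-1)
    return P@np.array(c["orientation"]).T+c["xyz"]
def proj(n,P):
    c=camera_params(n);q=(np.atleast_2d(P)-c["xyz"])@np.array(c["orientation"])
    return np.stack([c["cx"]+c["fx"]*q[:,0]/-q[:,2],c["cy"]+c["fy"]*q[:,1]/q[:,2]],-1)
E
python3 - <<'E'
from h import *
p=cv2.imread("pics/top0.png");P=cloud("top",np.load("top0.npy"))
v,u=np.mgrid[:384,:512]
roi=(u>155)&(u<305)&(v>150)&(v<228)
z=P[...,2]
print("bench z",np.median(z[260:290,210:250]),np.median(z[130:150,300:340]))
m=roi&(z>.082)&(z<.1)&(u<275)
pts=P[m][:,:2].astype(np.float32)*1000
print("plate",m.sum(),cv2.minAreaRect(pts),np.median(z[m]), pts.mean(0))
hsv=cv2.cvtColor(p,cv2.COLOR_BGR2HSV)
r=roi&((hsv[...,0]<8)|(hsv[...,0]>172))&(hsv[...,1]>140)&(hsv[...,2]>60)
q=P[r];print("red",r.sum(),np.percentile(q,[2,50,98],axis=0))
b=roi&(z>.034)&(z<.048)&(u<236)
print("blank",b.sum(),cv2.minAreaRect(P[b][:,:2].astype(np.float32)*1000),np.median(z[b]))
g=roi&(z<.013)&(hsv[...,1]<60)&(hsv[...,2]<110)
print("base",g.sum(),cv2.minAreaRect(P[g][:,:2].astype(np.float32)*1000),np.median(z[g]))
for n,(a,c) in dict(spool=(261,128),tin=(182,241),jar=(307,277)).items():
    k=(abs(u-a)<25)&(abs(v-c)<25)&(z>.02)&(z<.06)
    print(n,P[k].mean(0)*1000,cv2.minEnclosingCircle(P[k][:,:2].astype(np.float32)*1000))
c=cv2.resize(p[145:230,150:305],None,fx=5,fy=5,interpolation=cv2.INTER_CUBIC);cv2.imwrite("pics/crop.png",c)
E
```

```text
bench z 0.00240278503133029 0.00038219618203272354
plate 1476 ((542.3753662109375, 305.336181640625), (54.92899703979492, 109.66213989257812), 82.89299011230469) 0.09248685737219936 [541.6584  305.36584]
red 62 [[0.58261987 0.22381719 0.11299874]
 [0.58811489 0.23540822 0.11731943]
 [0.59434217 0.24551397 0.12160915]]
blank 341 ((516.0376586914062, 404.2607421875), (72.28514099121094, 149.38650512695312), 61.225868225097656) 0.040288670663817694
base 3702 ((552.5734252929688, 360.34637451171875), (300.130859375, 170.19720458984375), 88.94947814941406) 0.008209418807902769
spool [692.97889746 290.20557167  34.03430959] ((692.9073486328125, 289.6598815917969), 30.402076721191406)
tin [437.74393496 455.42348979  47.32593603] ((438.0088806152344, 456.6560363769531), 34.18083572387695)
jar [359.63546727 198.08045162  33.44980884] ((359.3372497558594, 197.7513885498047), 19.90880012512207)
```

View pics/crop.png

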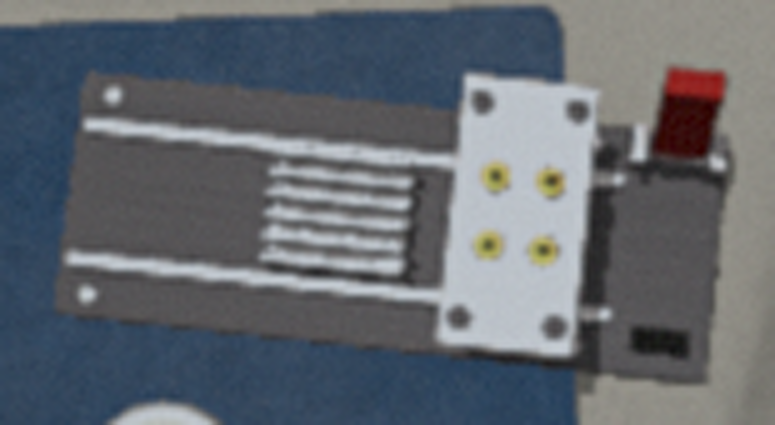

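The crop shows the plate, the upright flag (crop 690,110), the blank fins spanning crop 265–412, and the base corners at crop (85,72), (57,312), (708,382). I'll check the jig pose against these, then plan.

```bash
cat >>h.py <<'E'
yaw=np.deg2rad(82.89-180)
ex=np.array([np.cos(yaw),np.sin(yaw),0]);ez=np.array([0,0,1.]);ey=np.cross(ez,ex)
RJ=np.stack([ex,ey,ez],1)
O=np.array([.5424,.3053,0])-.0525*ex
def w(p): return O+RJ@(np.array(p)/1000)
def j(P): return (P-O)@RJ*1000
def row(tip,tilt=0,s=None):
    "tip: jig mm of fingertip; tilt deg, tips forward (+x jig) -> row values"
    from scipy.spatial.transform import Rotation as R
    s=s or read_state();T=np.array(s["tcp_rot"]);t=np.deg2rad(tilt)
    z=RJ@[np.sin(t),0,-np.cos(t)];y=ey;G=np.stack([np.cross(y,z),y,z],1)
    tcp=w(tip)-.025*z
    d=T.T@(tcp-s["position"])*1000
    r=np.rad2deg(R.from_matrix(T.T@G).as_rotvec())/6
    return np.round(np.r_[d,r],2)
def tipj(s): return j(s["position"]+.025*np.array(s["tcp_rot"])[:,2])
E
python3 - <<'E'
from h import *
for m,o in [((-150,55,8),(85,72)),((-150,-55,8),(57,312)),((140,-55,8),(708,382)),((25,55,92),(464,73)),((80,-55,92),(575,357)),((25,-55,92),(436,342)),((80,55,92),(600,90))]:
    print(m,(proj("top",w(m))[0]-[150,145])*5,o)
for uv,zz in [((232.4,188),.04),((203.6,188),.04)]:
    c=camera_params("top");d=np.array(c["orientation"])@[(uv[0]-c["cx"])/c["fx"],-(uv[1]-c["cy"])/c["fy"],-1]
    print("blank end",j(c["xyz"]+d*(zz-c["xyz"][2])/d[2]))
P=cloud("top",np.load("top0.npy"));J=j(P.reshape(-1,3));
m=(abs(J[:,1])<26)&(J[:,2]>33)&(J[:,2]<45)&(J[:,0]>-140)&(J[:,0]<20)
print("blank pts",np.percentile(J[m],[1,5,50,95,99],axis=0))
m=(J[:,0]>100)&(J[:,0]<135)&(J[:,1]>20)&(J[:,1]<80)&(J[:,2]>45)
q=J[m];print("flag",len(q),np.percentile(q,[2,50,98],axis=0)); A=np.polyfit(q[:,2],q[:,1],1);print(A)
for n,p in dict(spool=(.693,.2897),tin=(.438,.4567),jar=(.3593,.1978)).items(): print(n,j(np.array([*p,0])))
s=read_state();T=np.array(s["tcp_rot"])
print(row((119,110,230)),T.T@[0,0,.1])
E
```

```text
(-150, 55, 8) [82.22122392 69.14097513] (85, 72)
(-150, -55, 8) [ 48.85434869 312.44474311] (57, 312)
(140, -55, 8) [703.57505616 382.13383457] (708, 382)
(25, 55, 92) [462.6623196   71.70218671] (464, 73)
(80, -55, 92) [569.64255737 355.65495736] (575, 357)
(25, -55, 92) [432.45858165 341.07759124] (436, 342)
(80, 55, 92) [597.51603858  85.4912298 ] (600, 90)
blank end [ 7.17840914  0.95989928 40.        ]
blank end [-54.18626322  -5.49180618  40.        ]
blank pts [[-56.33967469 -24.25397299  33.37020693]
 [-53.98248058 -23.5158602   34.84978925]
 [-26.93194701   3.33236112  40.02960734]
 [  0.27289238  24.28576071  42.80671868]
 [  2.46615767  25.21991686  43.87616162]]
flag 204 [[105.00461897  39.9457928   47.56374654]
 [116.64669407  47.95231531 100.52879128]
 [128.11940873  60.82084697 119.5744305 ]]
[ 0.22042661 28.03900779]
spool [ 49.33957624 151.37282359   0.        ]
tin [ -84.81371154 -122.33668552    0.        ]
jar [ 181.83650463 -168.38624816    0.        ]
[ 6.8142e+02 -6.0643e+02 -4.1850e+01 -1.0000e-02 -1.0000e-02 -1.0340e+01] [ 3.22649484e-05 -1.89722066e-04 -9.99998148e-02]
```

Request:
apply_moves:
  rows:
    - {"z": -50}
    - {"x": 20,"y": -18,"z": -100}
    - {"x": 60,"y": -54,"z": -110,"rz": -1}
    - {"x": 100,"y": -90,"z": -110,"rz": -2}
    - {"x": 140,"y": -125,"z": -110,"rz": -3}
    - {"x": 180,"y": -160,"z": -110,"rz": -4}
    - {"x": 220,"y": -196,"z": -110,"rz": -5}
    - {"x": 260,"y": -232,"z": -110,"rz": -6}
    - {"x": 300,"y": -267,"z": -110,"rz": -7}
    - {"x": 340,"y": -303,"z": -110,"rz": -8}

```text
validation failed for argument at $.ro...
```

```bash
python3 -c "
from h import *
s=read_state();print(s['time_s'],s['position'],s['joint_positions'],tipj(s));print(row((119,110,260)),row((119,110,88)))"
```

```text
0.1 [ 0.22227157 -0.58343237  0.21177567] [-7.93849356e+01  3.02738147e+01  8.21475947e+01 -1.20175365e-03
  6.76888485e+01 -1.02288905e+01] [ 973.97643998 -207.67930442  186.77571658]
[ 6.8143e+02 -6.0649e+02 -7.1850e+01 -1.0000e-02 -1.0000e-02 -1.0340e+01] [ 6.8138e+02 -6.0616e+02  1.0015e+02 -1.0000e-02 -1.0000e-02 -1.0340e+01]
```

Request:
apply_moves:
  rows:
    - {"x": 0,"y": 0,"z": -50,"rx": 0,"ry": 0,"rz": 0,"claw": 255}
    - {"x": 20,"y": -18,"z": -100,"rx": 0,"ry": 0,"rz": 0,"claw": 255}
    - {"x": 60,"y": -54,"z": -110,"rx": 0,"ry": 0,"rz": -1,"claw": 255}
    - {"x": 100,"y": -90,"z": -110,"rx": 0,"ry": 0,"rz": -2,"claw": 255}
    - {"x": 140,"y": -125,"z": -110,"rx": 0,"ry": 0,"rz": -3,"claw": 255}
    - {"x": 180,"y": -160,"z": -110,"rx": 0,"ry": 0,"rz": -4,"claw": 255}
    - {"x": 220,"y": -196,"z": -110,"rx": 0,"ry": 0,"rz": -5,"claw": 255}
    - {"x": 260,"y": -232,"z": -110,"rx": 0,"ry": 0,"rz": -6,"claw": 255}
    - {"x": 300,"y": -267,"z": -110,"rx": 0,"ry": 0,"rz": -7,"claw": 255}
    - {"x": 340,"y": -303,"z": -110,"rx": 0,"ry": 0,"rz": -8,"claw": 255}

```text
time_s: 1.35
position: [0.4327, -0.1782, 0.3224]
tcp_rot: [[0.358, 0.934, -0.0], [0.934, -0.358, 0.0], [0.0, -0.0, -1.0]]
force: [0.7, -0.2, -0.9]
opening: 0.017
grasp_force: 0.0
```

```bash
python3 -c "
from h import *
s=read_state();print(s['time_s'],s['position'],s['joint_positions'],tipj(s));print(row((119,110,260)),row((119,110,88)))"
```

```text
1.35 [ 0.43272949 -0.17822231  0.32243856] [-3.61065998e+01  1.05502324e+01  9.49219735e+01  2.48429560e-03
  7.45443908e+01 -1.51295557e+01] [545.87420435 -48.98519877 297.43856287]
[452.54  52.04  37.48  -0.    -0.    -2.31] [452.52  52.09 209.48  -0.    -0.    -2.31]
```

Request:
apply_moves:
  rows:
    - {"x": 55,"y": 6,"z": 0,"rx": 0,"ry": 0,"rz": -0.5,"claw": 255}
    - {"x": 110,"y": 13,"z": 0,"rx": 0,"ry": 0,"rz": -1,"claw": 255}
    - {"x": 165,"y": 19,"z": 0,"rx": 0,"ry": 0,"rz": -1.5,"claw": 255}
    - {"x": 220,"y": 25,"z": 0,"rx": 0,"ry": 0,"rz": -2,"claw": 255}
    - {"x": 275,"y": 32,"z": 0,"rx": 0,"ry": 0,"rz": -2.31,"claw": 255}
    - {"x": 330,"y": 38,"z": 0,"rx": 0,"ry": 0,"rz": -2.31,"claw": 255}
    - {"x": 385,"y": 44,"z": 20,"rx": 0,"ry": 0,"rz": -2.31,"claw": 255}
    - {"x": 430,"y": 50,"z": 40,"rx": 0,"ry": 0,"rz": -2.31,"claw": 255}
    - {"x": 452.5,"y": 52,"z": 90,"rx": 0,"ry": 0,"rz": -2.31,"claw": 255}
    - {"x": 452.5,"y": 52,"z": 130,"rx": 0,"ry": 0,"rz": -2.31,"claw": 255}

```text
time_s: 2.6
position: [0.6437, 0.2253, 0.1899]
tcp_rot: [[0.124, 0.992, -0.002], [0.992, -0.124, 0.0], [-0.0, -0.002, -1.0]]
force: [-0.2, -0.9, -0.1]
opening: 0.007
grasp_force: 0.0
```

```bash
python3 - <<'E'
from h import *
s=read_state();print(s['time_s'],s['joint_positions'],tipj(s));print(row((119,110,88)))
p,d=capture("side");a=cv2.resize(p[130:280,170:330],None,fx=4,fy=4);p,d=capture("top")
cv2.imwrite("pics/s1.png",a[...,::-1])
for th in np.deg2rad([100,90,78,66,54,42,30,20,10,0]):
    c=np.array([43-60*np.cos(th)+6*np.sin(th),30+60*np.sin(th)+6*np.cos(th)]);print(round(np.rad2deg(th)),np.round(c+[15,0]))
E
```

```text
2.6 [9.91435909e+00 3.61031688e+01 7.43974984e+01 1.89735138e-02
 6.95926493e+01 1.70537208e+01] [119.3541577  110.39820632 164.86302255]
[ 3.600e-01 -3.100e-01  7.686e+01 -2.000e-02  0.000e+00 -1.000e-02]
100 [74. 88.]
90 [64. 90.]
78 [51. 90.]
66 [39. 87.]
54 [28. 82.]
42 [17. 75.]
30 [ 9. 65.]
20 [ 4. 56.]
10 [-0. 46.]
0 [-2. 36.]
```

View pics/s1.png

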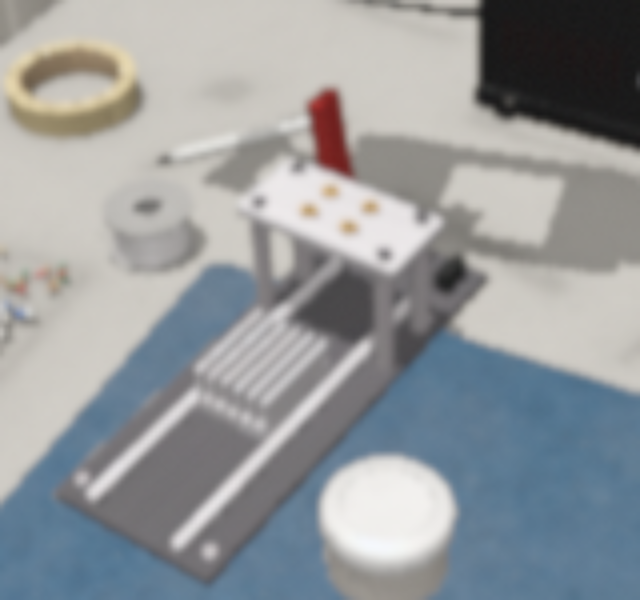

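The crop shows the flag (330,130) still upright, with the gripper above the frame. Now I'll descend behind the flag and begin folding.

Request:
apply_moves:
  rows:
    - {"x": 1,"y": 0,"z": 40,"rx": 0,"ry": 0,"rz": 0,"claw": 255}
    - {"x": 1,"y": 0,"z": 77,"rx": 0,"ry": 0,"rz": 0,"claw": 255}
    - {"x": 1,"y": -22,"z": 77,"rx": 0,"ry": 0,"rz": 0,"claw": 255}
    - {"x": 1,"y": -36,"z": 77,"rx": 0,"ry": 0,"rz": 0,"claw": 255}
    - {"x": 1,"y": -46,"z": 75,"rx": 0,"ry": 0,"rz": 0,"claw": 255}
    - {"x": 1,"y": -59,"z": 75,"rx": 0,"ry": 0,"rz": 0,"claw": 255}
    - {"x": 1,"y": -71,"z": 78,"rx": 0,"ry": 0,"rz": 0,"claw": 255}
    - {"x": 1,"y": -82,"z": 83,"rx": 0,"ry": 0,"rz": 0,"claw": 255}

```text
time_s: 3.7
position: [0.5623, 0.2349, 0.1098]
tcp_rot: [[0.127, 0.992, 0.001], [0.992, -0.127, 0.0], [0.0, 0.001, -1.0]]
force: [0.3, 1.4, 0.4]
opening: 0.003
grasp_force: 0.0
```

```bash
python3 - <<'E'
from h import *
s=read_state();print(s['time_s'],s['force'],tipj(s));
p,d=capture("side");cv2.imwrite("pics/s2.png",cv2.resize(p[80:280,170:330],None,fx=3,fy=3)[...,::-1])
E
```

```text
3.7 [0.29453924 1.37295834 0.4475588 ] [119.90939314  28.49896092  84.77246381]
```

View pics/s2.png

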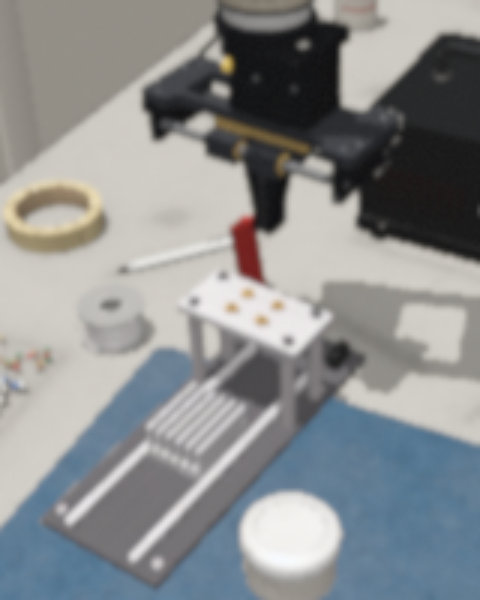

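```bash
python3 - <<'E'
from h import *
s=read_state();print(s['time_s'],tipj(s))
for q in [tipj(s),(119,110,165),(119,110,88),(117,60,118),(117,-45,36)]: print(q,(proj("side",w(q))[0]),(proj("side",w(q))[0]-[170,80])*3)
p,d=capture("top");cv2.imwrite("pics/t2.png",cv2.resize(p[80:280,140:380],None,fx=3,fy=3)[...,::-1])
E
```

```text
3.75 [120.30413017  25.73908668  83.60135291]
[120.30413017  25.73908668  83.60135291] [260.57537047 167.51031133] [271.72611141 262.53093399]
(119, 110, 165) [231.37403832 129.91576553] [184.12211496 149.74729659]
(119, 110, 88) [233.22015338 155.99527256] [189.66046015 227.98581769]
(117, 60, 118) [248.15495001 152.45863615] [234.46485004 217.37590845]
(117, -45, 36) [283.70756299 192.78354861] [341.12268898 338.35064582]
```

View pics/t2.png

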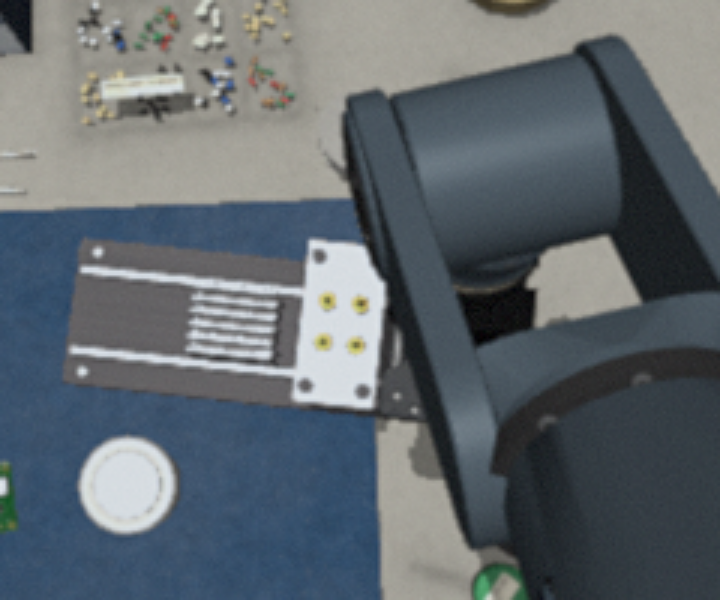

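The side view showed the flag (245,235) still upright with the fingertips (270,228) above the predicted position (272,262); the top view is occluded by the arm. I'll check with depth.

```bash
python3 - <<'E'
from h import *
s=read_state();print(s['time_s'],tipj(s),s['force'],s['opening'])
p,d=capture("side");J=j(cloud("side",d).reshape(-1,3)).reshape(384,512,3)
hsv=cv2.cvtColor(p,cv2.COLOR_RGB2HSV)
v,u=np.mgrid[:384,:512]
r=(u>230)&(u<300)&(v>120)&(v<200)&((hsv[...,0]<8)|(hsv[...,0]>172))&(hsv[...,1]>140)
print("red",r.sum(),np.percentile(J[r],[2,50,98],axis=0),np.percentile(u[r],[0,100]),np.percentile(v[r],[0,100]))
for row_ in range(120,170,4):
    print(row_,[tuple(np.round(J[row_,c]).astype(int)) for c in (248,254,260,266)])
cv2.imwrite("pics/s3.png",cv2.resize(p[100:220,200:330],None,fx=5,fy=5)[...,::-1])
E
```

```text
3.8 [120.26059567  26.70152172  83.75658901] [ 0.36004308  0.53657455 -0.9453762 ] 0.006803756993349835
red 113 [[105.10465135  40.65977337  66.15216036]
 [113.96186848  46.55545121  97.55436593]
 [124.43819071  54.14093313 116.84689266]] [248. 256.] [153. 172.]
120 [(np.int64(94), np.int64(40), np.int64(224)), (np.int64(96), np.int64(25), np.int64(228)), (np.int64(94), np.int64(8), np.int64(234)), (np.int64(95), np.int64(-7), np.int64(237))]
124 [(np.int64(95), np.int64(41), np.int64(213)), (np.int64(95), np.int64(25), np.int64(218)), (np.int64(95), np.int64(8), np.int64(223)), (np.int64(95), np.int64(-7), np.int64(228))]
128 [(np.int64(83), np.int64(32), np.int64(212)), (np.int64(90), np.int64(21), np.int64(212)), (np.int64(97), np.int64(10), np.int64(212)), (np.int64(96), np.int64(-7), np.int64(217))]
132 [(np.int64(80), np.int64(31), np.int64(203)), (np.int64(82), np.int64(16), np.int64(207)), (np.int64(84), np.int64(1), np.int64(211)), (np.int64(98), np.int64(-5), np.int64(206))]
136 [(np.int64(341), np.int64(224), np.int64(-1)), (np.int64(82), np.int64(16), np.int64(197)), (np.
[... 883 characters left out ...]
(115)), (np.int64(125), np.int64(48), np.int64(107)), (np.int64(108), np.int64(19), np.int64(128)), (np.int64(274), np.int64(110), np.int64(0))]
160 [(np.int64(105), np.int64(52), np.int64(105)), (np.int64(122), np.int64(47), np.int64(97)), (np.int64(246), np.int64(113), np.int64(0)), (np.int64(257), np.int64(99), np.int64(-1))]
164 [(np.int64(105), np.int64(53), np.int64(93)), (np.int64(119), np.int64(45), np.int64(88)), (np.int64(232), np.int64(104), np.int64(-2)), (np.int64(238), np.int64(87), np.int64(0))]
168 [(np.int64(105), np.int64(54), np.int64(80)), (np.int64(117), np.int64(44), np.int64(77)), (np.int64(216), np.int64(93), np.int64(-3)), (np.int64(224), np.int64(77), np.int64(-2))]
```

View pics/s3.png

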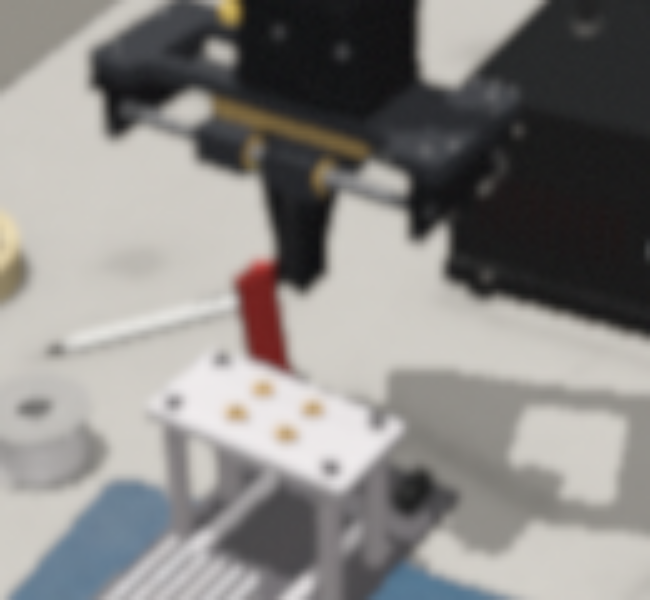

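The picture shows the fingertips at (300,285) just above the flag (258,270). Depth puts them at z≈122 mm, not 84, so the state's height disagrees with the cameras by about 38 mm and the fingers passed over the flag. I'll back out and measure the tip offset from the images.

Request:
apply_moves:
  rows:
    - {"x": 0,"y": 0,"z": -20,"rx": 0,"ry": 0,"rz": 0,"claw": 255}
    - {"x": 0,"y": 40,"z": -20,"rx": 0,"ry": 0,"rz": 0,"claw": 255}
    - {"x": 0,"y": 82,"z": -10,"rx": 0,"ry": 0,"rz": 0,"claw": 255}
    - {"x": 0,"y": 82,"z": 0,"rx": 0,"ry": 0,"rz": 0,"claw": 255}
    - {"x": 0,"y": 82,"z": 0,"rx": 0,"ry": 0,"rz": 0,"claw": 255}

```text
time_s: 4.47
position: [0.6427, 0.2239, 0.1079]
tcp_rot: [[0.127, 0.992, -0.004], [0.992, -0.127, -0.001], [-0.001, -0.004, -1.0]]
force: [-0.9, -0.2, -0.6]
opening: 0.006
grasp_force: 0.0
```

```bash
cat >>h.py <<'E'
def finger():
    s=read_state();t=tipj(s);p,d=capture("side");J=j(cloud("side",d).reshape(-1,3))
    g=p.reshape(-1,3).max(1)<75
    A=J-t
    m=g&(abs(A[:,0])<35)&(abs(A[:,1])<40)&(A[:,2]>-10)&(A[:,2]<70)&(d.ravel()>0)
    q=J[m];lo=q[:,2].min();k=q[:,2]<lo+25
    print("state tip",t.round(1),"seen n",k.sum(),"lowest",np.sort(q[:,2])[:6].round(),"x",np.percentile(q[k][:,0],[5,50,95]).round(),"y",np.percentile(q[k][:,1],[5,50,95]).round())
    return p,d
E
python3 - <<'E'
from h import *
p,d=finger()
s=read_state();print(s['position'],s['tcp_rot'],s['joint_positions'],s['force'])
t=w(tipj(s));print(proj("side",t),proj("side",t+[0,0,.038]))
P=cloud("side",d)
u,v=proj("side",t+[0,0,.05])[0].astype(int);print(u,v)
for r in range(v-20,v+20,4):print(r,[tuple(j(P[r,c]).round().astype(int).tolist()) for c in range(u-12,u+13,6)])
E
```

```text
state tip [120.9 109.5  82.9] seen n 75 lowest [123. 124. 125. 125. 125. 125.] x [108. 111. 125.] y [ 99. 102. 114.]
[0.6426647  0.22425824 0.10857402] [[ 1.26905206e-01  9.91909400e-01 -3.28785463e-03]
 [ 9.91914531e-01 -1.26907126e-01 -3.81239763e-04]
 [-7.95407486e-04 -3.21288947e-03 -9.99994522e-01]] [9.84602079e+00 4.12720288e+01 7.82296874e+01 1.22614015e-02
 6.06876255e+01 1.71308682e+01] [ 0.12469696 -0.97509847 -0.08168671]
[[233.84587021 157.19691939]] [[232.9794918  144.75634855]]
232 140
120 [(87, 116, 205), (88, 99, 210), (93, 85, 211), (97, 70, 214), (94, 51, 221)]
124 [(84, 114, 196), (83, 95, 203), (84, 78, 208), (105, 77, 198), (397, 280, 0)]
128 [(332, 334, -2), (82, 95, 193), (82, 77, 198), (89, 65, 199), (87, 47, 205)]
132 [(310, 317, -1), (110, 120, 161), (110, 101, 166), (127, 96, 160), (356, 251, -3)]
136 [(287, 298, 1), (108, 119, 150), (109, 101, 156), (129, 99, 146), (333, 235, -1)]
140 [(270, 285, 0), (283, 270, -2), (108, 102, 145), (132, 101, 132), (312, 219, 0)]
144 [(253, 271, -2), (265, 256, -3), (108, 102, 133), (131, 101, 121), (297, 208, -3)]
148 [(235, 256, -2), (246, 241, -2), (108, 103, 121), (264, 208, -1), (272, 190, 1)]
152 [(217, 241, -1), (227, 226, -2), (235, 209, 0), (247, 195, -1), (257, 180, -1)]
156 [(200, 228, -2), (209, 212, -1), (218, 196, 0), (227, 180, 0), (241, 168, -3)]
```

Camera: x and y agree, and only the height is off by a constant +38 mm (two measurements). I'll use the corrected height and repeat the fold, watching the force.

Request:
apply_moves:
  rows:
    - {"x": 2,"y": 0,"z": 33,"rx": 0,"ry": 0,"rz": 0,"claw": 255}
    - {"x": 2,"y": -22,"z": 33,"rx": 0,"ry": 0,"rz": 0,"claw": 255}
    - {"x": 2,"y": -36,"z": 33,"rx": 0,"ry": 0,"rz": 0,"claw": 255}
    - {"x": 2,"y": -46,"z": 31,"rx": 0,"ry": 0,"rz": 0,"claw": 255}
    - {"x": 2,"y": -59,"z": 31,"rx": 0,"ry": 0,"rz": 0,"claw": 255}
    - {"x": 2,"y": -71,"z": 34,"rx": 0,"ry": 0,"rz": 0,"claw": 255}
    - {"x": 2,"y": -82,"z": 39,"rx": 0,"ry": 0,"rz": 0,"claw": 255}

```text
time_s: 5.4
position: [0.563, 0.2369, 0.0711]
tcp_rot: [[0.127, 0.992, 0.002], [0.992, -0.127, 0.0], [0.001, 0.001, -1.0]]
force: [0.9, -0.3, 1.1]
opening: 0.006
grasp_force: 0.8
```

```bash
python3 - <<'E'
from h import *
p,d=finger();s=read_state();print(s['force'])
J=j(cloud("side",d).reshape(-1,3)).reshape(384,512,3)
hsv=cv2.cvtColor(p,cv2.COLOR_RGB2HSV)
v,u=np.mgrid[:384,:512]
r=(u>230)&(u<300)&(v>120)&(v<200)&((hsv[...,0]<8)|(hsv[...,0]>172))&(hsv[...,1]>140)
print("red",r.sum(),np.percentile(J[r],[2,50,98],axis=0).round())
E
```

```text
state tip [117.8  29.   46.1] seen n 72 lowest [86. 86. 86. 87. 88. 88.] x [105. 108. 122.] y [19. 21. 34.]
[-0.53587916  0.12300916 -0.23666405]
red 55 [[105.  -3.  79.]
 [106.   6.  95.]
 [123.  21. 107.]]
```

Request:
apply_moves:
  rows:
    - {"x": 0,"y": -11,"z": 7,"rx": 0,"ry": 0,"rz": 0,"claw": 255}
    - {"x": 0,"y": -19,"z": 17,"rx": 0,"ry": 0,"rz": 0,"claw": 255}
    - {"x": 0,"y": -24,"z": 26,"rx": 0,"ry": 0,"rz": 0,"claw": 255}
    - {"x": 0,"y": -28,"z": 36,"rx": 0,"ry": 0,"rz": 0,"claw": 255}
    - {"x": 0,"y": -30,"z": 43,"rx": 0,"ry": 0,"rz": 0,"claw": 255}
    - {"x": 0,"y": -30,"z": 43,"rx": 0,"ry": 0,"rz": 0,"claw": 255}

```text
time_s: 6.2
position: [0.5333, 0.2404, 0.027]
tcp_rot: [[0.127, 0.992, -0.001], [0.992, -0.127, -0.0], [-0.0, -0.001, -1.0]]
force: [0.0, -1.4, -0.3]
opening: 0.006
grasp_force: 0.0
```

Request:
apply_moves:
  rows:
    - {"x": 0,"y": 0,"z": 2,"rx": 0,"ry": 0,"rz": 0,"claw": 255}
    - {"x": 0,"y": 0,"z": 3,"rx": 0,"ry": 0,"rz": 0,"claw": 255}

```text
time_s: 6.45
position: [0.5337, 0.2405, 0.0263]
tcp_rot: [[0.127, 0.992, 0.0], [0.992, -0.127, 0.0], [0.0, 0.0, -1.0]]
force: [-4.4, -0.6, 16.5]
opening: 0.004
grasp_force: 8.4
```

```bash
cat >>h.py <<'E'
def red(d,p):
    J=j(cloud("side",d).reshape(-1,3)).reshape(384,512,3)
    hsv=cv2.cvtColor(p,cv2.COLOR_RGB2HSV);v,u=np.mgrid[:384,:512]
    r=(u>230)&(u<300)&(v>120)&(v<230)&((hsv[...,0]<8)|(hsv[...,0]>172))&(hsv[...,1]>140)
    print("red",r.sum(),np.percentile(J[r],[2,50,98],axis=0).round(),np.polyfit(J[r][:,1],J[r][:,2],1))
E
python3 - <<'E'
from h import *
p,d=finger();s=read_state();print(s['force']);red(d,p)
E
```

```text
state tip [117.9  -0.6   1.3] seen n 10 lowest [ 6.  7.  7.  7. 11. 11.] x [106. 107. 116.] y [-39. -38. -29.]
[-2.35921234 -0.75300481 12.0022955 ]
red 57 [[105. -46.  22.]
 [114. -41.  34.]
 [126. -30.  36.]] [ 0.36414539 47.01916783]
```

The flag is at its hard stop (16 N pressing, red top at z=36, tip y=-46). Next I'll lift, go behind the blank, and tilt 40°.

Request:
apply_moves:
  rows:
    - {"x": 0,"y": 0,"z": -60,"rx": 0,"ry": 0,"rz": 0,"claw": 255}
    - {"x": 0,"y": 0,"z": -120,"rx": 0,"ry": 0,"rz": 0,"claw": 255}
    - {"x": 50,"y": 0,"z": -130,"rx": 0,"ry": 0,"rz": 0,"claw": 255}
    - {"x": 100,"y": 0,"z": -130,"rx": 0,"ry": -1.3,"rz": 0,"claw": 255}
    - {"x": 150,"y": 0,"z": -130,"rx": 0,"ry": -2.6,"rz": 0,"claw": 255}
    - {"x": 200,"y": 0,"z": -130,"rx": 0,"ry": -4,"rz": 0,"claw": 255}
    - {"x": 235,"y": 0,"z": -130,"rx": 0,"ry": -5.3,"rz": 0,"claw": 255}
    - {"x": 235,"y": 0,"z": -130,"rx": 0,"ry": -6.67,"rz": 0,"claw": 255}
    - {"x": 235,"y": 0,"z": -130,"rx": 0,"ry": -6.67,"rz": 0,"claw": 255}

```text
time_s: 7.62
position: [0.5612, 0.4751, 0.1485]
tcp_rot: [[0.091, 0.992, -0.084], [0.758, -0.124, -0.641], [-0.646, -0.005, -0.763]]
force: [0.3, 0.1, -0.4]
opening: 0.011
grasp_force: 0.0
```

```bash
python3 - <<'E'
from h import *
s=read_state();print(s['time_s'],s['position'],s['tcp_rot'],s['joint_positions'],s['force'],"tip",tipj(s))
p,d=capture("side");red(d,p);P=j(cloud("side",d).reshape(-1,3)).reshape(384,512,3)
u,v=proj("side",w(tipj(s)))[0].astype(int);print(u,v)
for r in range(v-36,v+12,4):print(r,[tuple(P[r,c].round().astype(int).tolist()) for c in range(u-24,u+13,6)])
cv2.imwrite("pics/s4.png",cv2.resize(p[60:300,110:330],None,fx=2.5,fy=2.5)[...,::-1])
E
```

```text
7.625 [0.56116698 0.47507456 0.14852681] [[ 0.090913    0.99231505 -0.08393852]
 [ 0.75779403 -0.12362077 -0.64067629]
 [-0.64612927 -0.00536231 -0.76320916]] [ 41.9350418   61.50362864  36.19161957 -27.0918481  112.58063254
  45.22019524] [ 0.28354506  0.09650313 -0.35455896] tip [-102.13844868   -2.49096487  129.44658219]
red 54 [[105. -47.  25.]
 [113. -40.  34.]
 [124. -29.  37.]] [ 0.2483569  42.86373232]
209 208
172 [(-248, -116, 357), (-241, -118, 354), (-235, -122, 351), (111, 219, -2), (119, 204, -2), (128, 189, -2), (137, 174, -1)]
176 [(-246, -111, 348), (76, 233, 0), (84, 218, 1), (63, 172, 33), (71, 159, 33), (111, 175, 1), (123, 163, -1)]
180 [(-162, -14, 246), (-160, -26, 249), (42, 176, 32), (51, 162, 32), (58, 148, 33), (65, 133, 35), (110, 152, -3)]
184 [(-185, -38, 263), (-165, -30, 246), (-158, -36, 244), (36, 149, 34), (46, 137, 33), (53, 123, 33), (92, 138, 2)]
188 [(-198, -52, 270), (-187, -53, 263), (-160, -37, 237), (-158, -48, 241), (-171, -76, 262), (54, 125, 19), (81, 129, -1)]
192 [(-199, -52, 263), (-186, -51, 253), (-181, -59, 253), (-180, -70, 258), (-177, -80, 260), (-173, -89, 262), (-165, -94, 259)]
196 [(-200, -51, 255), (-189, -52, 248), (-186, -62, 250), (-184, -73, 254), (-180, -82, 255), (-178, -93, 259), (-169, -96, 254)]
200 [(-202, -52, 249), (-193, -55, 244), (-192, -67, 248), (-188, -76, 250), (-185, -86, 252), (-182, -96, 255), (-168, -95, 244)]
204 [(-204, -52, 242), (-198, -59, 241), (-196, -70, 245), (-192, -79, 246), (-189, -89, 249), (-184, -97, 249), (-161, -88, 228)]
208 [(-205, -52, 235), (-203, -63, 239), (-200, -73, 241), (-197, -82, 243), (-194, -92, 246), (-185, -96, 241), (-163, -89, 221)]
212 [(-210, -55, 231), (-206, -65, 233), (-203, -75, 236), (-201, -86, 240), (-197, -95, 242), (-184, -95, 231), (5, 68, 1)]
216 [(-214, -58, 227), (-211, -69, 231), (-208, -79, 233), (-204, -88, 236), (-200, -97, 237), (-179, -89, 216), (-7, 59, 1)]
```

View pics/s4.png

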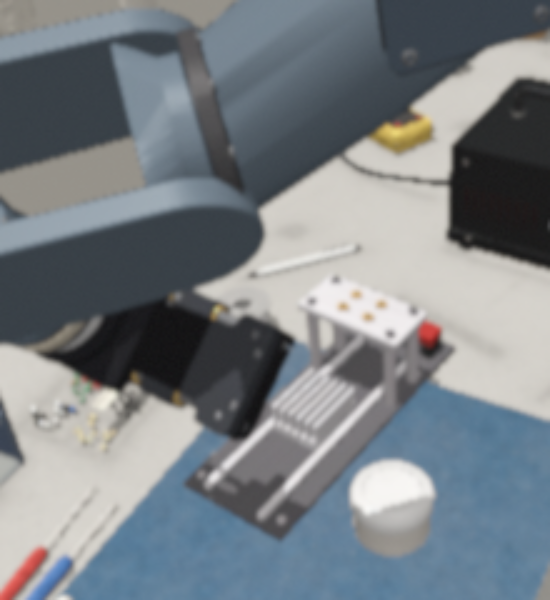

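The flag (red, 430,335) stays down; the fingers are hidden behind the gripper body (230,370). The body's seen position fits a 36 mm offset along the tool axis, so I'll take the tip at TCP −11 mm. I'll lower behind the blank.

```bash
sed -i 's/tcp=w(tip)-.025\*z/tcp=w(tip)+.011*z/; s/+.025\*np.array(s\["tcp_rot"\])/-.011*np.array(s["tcp_rot"])/' h.py; python3 - <<'E'
from h import *
s=read_state();print(tipj(s))
for t in [(-95,0,110),(-88,0,60),(-88,0,27)]: print(t,row(t,40))
E
```

```text
[-124.30222089   -1.05730237  159.58361693]
(-95, 0, 110) [ 9.570e+00  1.300e+00  5.679e+01 -3.000e-02  2.000e-02  1.000e-02]
(-88, 0, 60) [ 3.643e+01  1.470e+00  9.954e+01 -3.000e-02  2.000e-02  1.000e-02]
(-88, 0, 27) [ 5.7700e+01  1.5700e+00  1.2477e+02 -3.0000e-02  2.0000e-02  1.0000e-02]
```

Request:
apply_moves:
  rows:
    - {"x": 10,"y": 1,"z": 57,"rx": 0,"ry": 0,"rz": 0,"claw": 255}
    - {"x": 36,"y": 1.5,"z": 99,"rx": 0,"ry": 0,"rz": 0,"claw": 255}
    - {"x": 50,"y": 1.5,"z": 116,"rx": 0,"ry": 0,"rz": 0,"claw": 255}
    - {"x": 56,"y": 1.5,"z": 122,"rx": 0,"ry": 0,"rz": 0,"claw": 255}
    - {"x": 56,"y": 1.5,"z": 122,"rx": 0,"ry": 0,"rz": 0,"claw": 255}

```text
time_s: 8.3
position: [0.5612, 0.4389, 0.0267]
tcp_rot: [[0.099, 0.992, -0.08], [0.761, -0.127, -0.636], [-0.641, 0.002, -0.767]]
force: [-0.0, 1.1, 1.1]
opening: 0.006
grasp_force: 0.0
```

```bash
python3 - <<'E'
from h import *
s=read_state();print(s['time_s'],s['force'],"tip",tipj(s),s['joint_positions'])
for x in (-70,-60,37): print(row((x,0,27),40))
p,d=capture("side");cv2.imwrite("pics/s5.png",cv2.resize(p[120:300,130:330],None,fx=3.3,fy=3.3)[...,::-1])
E
```

```text
8.3 [-0.02005348  1.06423459  1.13884549] tip [-89.41276859   2.11528401  35.13438247] [ 40.13116261  65.73262557  45.32521557 -26.16356287  99.45362938
  50.27081405]
[-9.700e+00 -2.060e+00  1.869e+01 -1.000e-02 -2.000e-02 -4.000e-02]
[-1.738e+01 -2.020e+00  2.511e+01 -1.000e-02 -2.000e-02 -4.000e-02]
[-9.179e+01 -1.690e+00  8.732e+01 -1.000e-02 -2.000e-02 -4.000e-02]
```

View pics/s5.png

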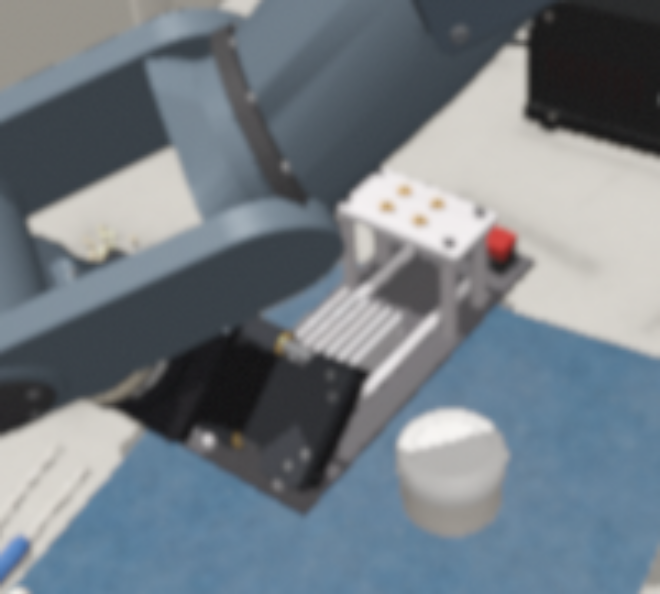

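The picture shows the body behind the blank, clear of the tin (450,470) and with the flag still down (500,245). Before pushing I'll check that the wrist link (320,230) clears the plate after a 125 mm advance.

```bash
python3 - <<'E'
from h import *
p,d=capture("side");J=j(cloud("side",d).reshape(-1,3)).reshape(384,512,3)
for (u,v) in [(225,178),(230,188),(231,195),(220,200),(205,206),(235,236),(220,262)]: print((u,v),J[v,u].round())
A=J.reshape(-1,3);g=(A[:,2]>60)&(A[:,0]<15)&(A[:,0]>-250)&(d.ravel()>0)&(A[:,1]>-130)&(A[:,1]<250)
B=A[g]
for lo in range(-160,20,20):
    k=(B[:,0]>=lo)&(B[:,0]<lo+20)
    if k.sum()>3: print(lo,k.sum(),"zmin",np.percentile(B[k][:,2],1).round(),"y",np.percentile(B[k][:,1],[1,99]).round())
E
```

```text
(225, 178) [-200. -135.  325.]
(230, 188) [-201. -144.  313.]
(231, 195) [-197. -141.  297.]
(220, 200) [-209. -131.  292.]
(205, 206) [-226. -118.  287.]
(235, 236) [-138.  -92.  135.]
(220, 262) [-182.  -90.  105.]
-160 686 zmin 76.0 y [-129.  -28.]
-140 401 zmin 90.0 y [-129.   93.]
-120 201 zmin 104.0 y [-130.  -13.]
-100 34 zmin 430.0 y [-130. -101.]
```

Request:
apply_moves:
  rows:
    - {"x": -12,"y": -2,"z": 16,"rx": 0,"ry": 0,"rz": 0,"claw": 255}
    - {"x": -21,"y": -2,"z": 24,"rx": 0,"ry": 0,"rz": 0,"claw": 255}
    - {"x": -30,"y": -2,"z": 32,"rx": 0,"ry": 0,"rz": 0,"claw": 255}
    - {"x": -39,"y": -2,"z": 39.5,"rx": 0,"ry": 0,"rz": 0,"claw": 255}
    - {"x": -48,"y": -2,"z": 47,"rx": 0,"ry": 0,"rz": 0,"claw": 255}
    - {"x": -57.5,"y": -2,"z": 55,"rx": 0,"ry": 0,"rz": 0,"claw": 255}
    - {"x": -57.5,"y": -2,"z": 55,"rx": 0,"ry": 0,"rz": 0,"claw": 255}

```text
time_s: 9.28
position: [0.5478, 0.358, 0.0199]
tcp_rot: [[0.097, 0.992, -0.084], [0.758, -0.128, -0.639], [-0.644, -0.001, -0.765]]
force: [0.5, -0.3, 0.6]
opening: 0.012
grasp_force: 0.0
```

```bash
python3 - <<'E'
from h import *
s=read_state();print(s['time_s'],s['force'],"tip",tipj(s))
for x in (20,30,38): print(row((x,0,28),40))
p,d=capture("side");q,e=capture("top")
a=cv2.resize(p[120:300,130:330],None,fx=2,fy=2);b=cv2.resize(q[140:235,150:320],None,fx=3,fy=3)
c=np.zeros((a.shape[0]+b.shape[0],520,3),np.uint8);c[:360,:400]=a;c[360:360+285,:510]=b
c=c[60:]
cv2.imwrite("pics/m6.png",c[...,::-1]);red(d,p)
E
```

```text
9.275 [ 0.46037846 -0.3348923   0.60554453] tip [-7.51320622 -1.13151964 28.33235713]
[-2.080e+01  1.300e+00  1.798e+01 -4.000e-02  2.000e-02 -2.000e-02]
[-2.845e+01  1.350e+00  2.442e+01 -4.000e-02  2.000e-02 -2.000e-02]
[-3.456e+01  1.380e+00  2.958e+01 -4.000e-02  2.000e-02 -2.000e-02]
red 53 [[106. -46.  25.]
 [113. -40.  34.]
 [125. -29.  36.]] [ 0.23709734 42.13612745]
```

View pics/m6.png

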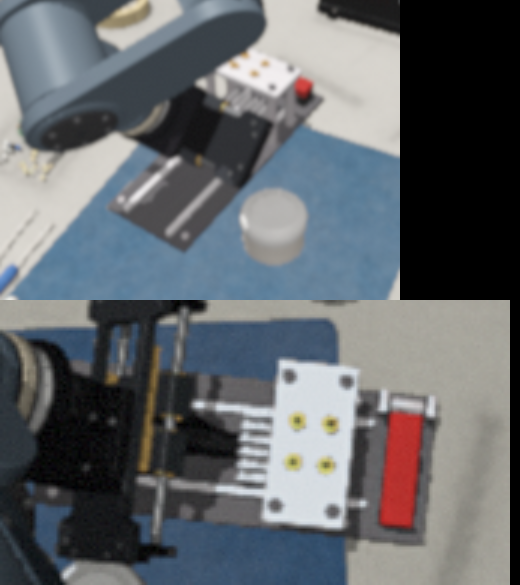

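The composite shows the blank entering under the plate (rear at 238,450) with the fingers behind it, the flag down across the channel (400,470), and the tin untouched. I'll continue slowly.

Request:
apply_moves:
  rows:
    - {"x": -7,"y": 1,"z": 6,"rx": 0,"ry": 0,"rz": 0,"claw": 255}
    - {"x": -14,"y": 1,"z": 12,"rx": 0,"ry": 0,"rz": 0,"claw": 255}
    - {"x": -20,"y": 1,"z": 17,"rx": 0,"ry": 0,"rz": 0,"claw": 255}
    - {"x": -25,"y": 1,"z": 21,"rx": 0,"ry": 0,"rz": 0,"claw": 255}
    - {"x": -28,"y": 1,"z": 24,"rx": 0,"ry": 0,"rz": 0,"claw": 255}
    - {"x": -28,"y": 1,"z": 24,"rx": 0,"ry": 0,"rz": 0,"claw": 255}

```text
time_s: 10.12
position: [0.5444, 0.3224, 0.0198]
tcp_rot: [[0.097, 0.992, -0.082], [0.759, -0.127, -0.638], [-0.644, -0.0, -0.765]]
force: [0.4, 0.1, 0.0]
opening: 0.006
grasp_force: 0.0
```

Request:
apply_moves:
  rows:
    - {"x": -1.5,"y": 0,"z": 1.3,"rx": 0,"ry": 0,"rz": 0,"claw": 255}
    - {"x": -3,"y": 0,"z": 2.6,"rx": 0,"ry": 0,"rz": 0,"claw": 255}
    - {"x": -3,"y": 0,"z": 2.6,"rx": 0,"ry": 0,"rz": 0,"claw": 255}

```text
time_s: 10.5
position: [0.5441, 0.3191, 0.0197]
tcp_rot: [[0.097, 0.992, -0.081], [0.76, -0.127, -0.638], [-0.643, 0.0, -0.766]]
force: [-0.7, 0.7, 0.5]
opening: 0.007
grasp_force: 0.4
```

```bash
cat >>h.py <<'E'
def front():
    # blank seen from top between plate end and flag
    q,e=capture("top");A=j(cloud("top",e).reshape(-1,3))
    m=(abs(A[:,1])<26)&(A[:,0]>79)&(A[:,0]<104)&(A[:,2]>28)&(A[:,2]<50);print("fins past plate",m.sum(),np.percentile(A[m][:,0],[5,50,95]).round(1) if m.sum() else "")
    m=(abs(A[:,1])<26)&(A[:,0]>-20)&(A[:,0]<24)&(A[:,2]>8)&(A[:,2]<60);print(m.sum())
    return q
E
python3 - <<'E'
from h import *
s=read_state();print(s['time_s'],s['force'],"tip",tipj(s));front();p,d=capture("side");red(d,p)
for x in (38,40): print(row((x,0,28),40))
E
```

```text
10.5 [-0.65825727  0.66107772  0.52715796] tip [ 3.15619061e+01 -2.75174855e-02  2.81658348e+01]
fins past plate 112 [81.6 90.  97.4]
99
red 54 [[105. -47.  26.]
 [112. -40.  34.]
 [126. -29.  36.]] [ 0.22399044 41.97847635]
[-4.88  0.11  4.25 -0.02  0.   -0.02]
[-6.41  0.12  5.53 -0.02  0.   -0.02]
```

Front is at ~98 mm, about 7 mm to go. I'll advance in small steps until the force rises.

Request:
apply_moves:
  rows:
    - {"x": -1.5,"y": 0,"z": 1.3,"rx": 0,"ry": 0,"rz": 0,"claw": 255}
    - {"x": -3,"y": 0,"z": 2.5,"rx": 0,"ry": 0,"rz": 0,"claw": 255}
    - {"x": -4,"y": 0,"z": 3.4,"rx": 0,"ry": 0,"rz": 0,"claw": 255}
    - {"x": -4,"y": 0,"z": 3.4,"rx": 0,"ry": 0,"rz": 0,"claw": 255}

```text
time_s: 11.1
position: [0.5433, 0.3136, 0.0196]
tcp_rot: [[0.097, 0.992, -0.082], [0.759, -0.127, -0.638], [-0.643, -0.0, -0.766]]
force: [-0.6, 0.9, 0.9]
opening: 0.006
grasp_force: 0.4
```

Request:
apply_moves:
  rows:
    - {"x": -0.8,"y": 0,"z": 0.6,"rx": 0,"ry": 0,"rz": 0,"claw": 255}
    - {"x": -1.5,"y": 0,"z": 1.3,"rx": 0,"ry": 0,"rz": 0,"claw": 255}
    - {"x": -1.5,"y": 0,"z": 1.3,"rx": 0,"ry": 0,"rz": 0,"claw": 255}

```text
time_s: 11.48
position: [0.5433, 0.3122, 0.0196]
tcp_rot: [[0.098, 0.992, -0.081], [0.76, -0.127, -0.637], [-0.642, 0.001, -0.767]]
force: [0.3, 3.2, 0.3]
opening: 0.004
grasp_force: 1.4
```

```bash
python3 - <<'E'
from h import *
s=read_state();print(s['time_s'],s['force'],"tip",tipj(s));front()
E
```

```text
11.475 [0.32802009 3.23968161 0.27209319] tip [38.42932725  0.06965797 28.05693333]
fins past plate 148 [ 81.8  92.5 102.8]
31
```

Request:
apply_moves:
  rows:
    - {"x": -0.8,"y": 0,"z": 0.6,"rx": 0,"ry": 0,"rz": 0,"claw": 255}
    - {"x": -1.2,"y": 0,"z": 1,"rx": 0,"ry": 0,"rz": 0,"claw": 255}
    - {"x": -1.2,"y": 0,"z": 1,"rx": 0,"ry": 0,"rz": 0,"claw": 255}

```text
time_s: 11.9
position: [0.5434, 0.3118, 0.0196]
tcp_rot: [[0.098, 0.992, -0.08], [0.762, -0.126, -0.635], [-0.64, 0.001, -0.768]]
force: [0.9, 5.7, 1.4]
opening: 0.004
grasp_force: 3.5
```

Butted: the force is rising while the motion has stalled. One more small press, then I'll withdraw straight back and up.

Request:
apply_moves:
  rows:
    - {"x": -0.8,"y": 0,"z": 0.6,"rx": 0,"ry": 0,"rz": 0,"claw": 255}
    - {"x": -0.8,"y": 0,"z": 0.6,"rx": 0,"ry": 0,"rz": 0,"claw": 255}

```text
time_s: 12.15
position: [0.5431, 0.3115, 0.0195]
tcp_rot: [[0.098, 0.992, -0.08], [0.763, -0.126, -0.634], [-0.639, 0.001, -0.769]]
force: [0.6, 6.9, 1.0]
opening: 0.007
grasp_force: 6.4
```

Request:
apply_moves:
  rows:
    - {"x": 4,"y": 0,"z": -3.3,"rx": 0,"ry": 0,"rz": 0,"claw": 255}
    - {"x": 23,"y": 0,"z": -19,"rx": 0,"ry": 0,"rz": 0,"claw": 255}
    - {"x": 46,"y": 0,"z": -39,"rx": 0,"ry": 0,"rz": 0,"claw": 255}
    - {"x": 77,"y": 0,"z": -64,"rx": 0,"ry": 0,"rz": 0,"claw": 255}
    - {"x": 77,"y": 0,"z": -110,"rx": 0,"ry": 0,"rz": 0,"claw": 255}
    - {"x": 77,"y": 0,"z": -160,"rx": 0,"ry": 0,"rz": 0,"claw": 255}
    - {"x": 77,"y": 0,"z": -180,"rx": 0,"ry": 0,"rz": 0,"claw": 255}
    - {"x": 77,"y": 0,"z": -180,"rx": 0,"ry": 0,"rz": 0,"claw": 255}

```text
time_s: 13.15
position: [0.5651, 0.4833, 0.1091]
tcp_rot: [[0.098, 0.992, -0.08], [0.76, -0.127, -0.638], [-0.643, 0.002, -0.766]]
force: [-0.3, 0.5, -0.2]
opening: 0.005
grasp_force: 0.0
```

```bash
python3 - <<'E'
from h import *
s=read_state();print(s['time_s'],s['force'],"tip",tipj(s))
q=front();p,d=capture("side");red(d,p)
q,e=capture("top");P=cloud("top",e);v,u=np.mgrid[:384,:512];z=P[...,2]
A=j(P.reshape(-1,3)).reshape(P.shape)
hsv=cv2.cvtColor(q,cv2.COLOR_RGB2HSV)
r=((hsv[...,0]<8)|(hsv[...,0]>172))&(hsv[...,1]>140)&(A[...,0]>95)&(A[...,0]<140)&(abs(A[...,1])<70)
print("flag top",np.percentile(A[r],[2,50,98],axis=0).round(1))
g=(abs(A[...,1])<24)&(A[...,0]>79)&(A[...,0]<110)
for y0 in (-20,0,20):
    k=g&(abs(A[...,1]-y0)<3);o=np.argsort(A[k][:,0]);print(y0,[(int(a),int(b)) for a,b in A[k][o][:,[0,2]]][-22:])
for n,(a,c) in dict(spool=(261,128),tin=(182,241),jar=(307,277)).items():
    k=(abs(u-a)<25)&(abs(v-c)<25)&(z>.02)&(z<.06)
    print(n,P[k].mean(0).round(4)*1000 if k.sum() else "occluded",k.sum())
E
```

```text
13.15 [-0.27502446  0.49069243 -0.19315718] tip [-133.96377866    0.53334659  117.52999601]
fins past plate 148 [ 81.8  92.7 103. ]
249
red 53 [[106. -47.  26.]
 [113. -40.  34.]
 [125. -29.  36.]] [ 0.23301356 42.32343398]
flag top [[106.4 -44.   32.6]
 [117.5  -5.5  35.9]
 [128.5  33.9  39.3]]
-20 [(90, 42), (92, 40), (92, 18), (94, 42), (94, 16), (96, 39), (97, 14), (98, 41), (99, 18), (100, 38), (101, 17), (102, 39), (103, 19), (105, 33), (105, 34), (105, 34), (107, 35), (107, 36), (107, 36), (109, 38), (109, 36), (109, 35)]
0 [(88, 17), (90, 37), (90, 17), (92, 39), (92, 17), (94, 40), (95, 18), (96, 39), (97, 18), (99, 38), (99, 18), (101, 41), (101, 17), (103, 39), (103, 18), (105, 35), (105, 34), (107, 39), (107, 34), (109, 36), (109, 39), (109, 36)]
20 [(94, 28), (95, 20), (96, 29), (97, 17), (97, 16), (99, 30), (99, 20), (99, 19), (101, 33), (101, 16), (101, 20), (103, 36), (103, 19), (104, 18), (105, 36), (105, 33), (105, 36), (107, 36), (107, 35), (107, 35), (109, 38), (109, 37)]
spool [692.9 290.2  34.1] 519
tin [437.7 455.5  47.5] 846
jar [359.7 198.1  33.7] 298
```

The blank meets the flag squarely, the flag is level, the spool, tin and jar haven't moved, and the tool is free.

```bash
python3 -c "
from rig import hand_in;print(hand_in())"
```

```text
the job is handed in; nothing more can be done
None
```

The job is handed in at about 13 s: the flag was folded fully down first, then the blank was pushed under the drill plate until it butted against the flag; the spool, tin and jar are where they stood.

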